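Set up the slicing jig and hold its length stop at the marker

TASK

Get the slicing jig ready for cutting: first swing the knife guide by its black knob to 30 degrees (the long tick with the blue dot), and let go of it there. Then squeeze the grip of the telescoping length stop so that its green lock button is pressed in, and only then pull the arm out until its yellow pointer stands level with the red marker clip, without moving the clip. Finish while still holding the grip squeezed and the arm at the marker, because its spring pulls it back if you let go; leave the loose kitchen things standing where they are.

Things in the scene. Friction and masses are not known exactly. Their poses are not given: they have to be found in the camera images.
- jig: the slicing jig, fixed to the table: a light brown wooden board, 20 mm high, spanning jig x -110 to 110 and jig y -260 to 220 mm. Origin at table height; jig x points away from the robot at yaw 0, y left, z up. An aluminium rule with a tick each 10 mm lies at jig x -75 to -45, y -90 to 60 mm, top 26 mm above the table. The knife guide is hinged at jig (50, -120) mm.
- tube_mouth (a point): middle of the mouth of the grey outer tube, at jig (0, 100) mm, 48 mm above the table. The tube block runs from here to jig y 210 mm: 50 mm wide, top 70 mm above the table. The steel inner arm (12 mm wide, 39 to 57 mm above the table) slides out of it toward jig -y. A small steel catch for the lock hook stands before it at jig (-20, 88) mm, top 60 mm above the table.
- dot_30 (a point): blue dot on the board beside the 30 degree tick of the knife guide's arc, 148 mm from the hinge axis, 20 mm above the table. The arc has ticks each 5 degrees from 0 to 60, longer ones each 15, 125 to 139 mm from the hinge axis.
- guide (a joint): angle of the knife guide (rad) about its upright hinge. 0: the guide points along jig -x (square cut); growing values swing its knob toward jig -y; range 0 to 1.08; 30 degrees is 0.524. Friction holds it where it is left; moving it takes about 1 to 2 N at the knob.
- guide_hinge (a point): point on the hinge axis of the knife guide, at the height of guide_knob (fixed to the jig)
- guide_knob (a point): point to grasp on the upright round black knob of the knife guide: diameter 22 mm, 34 to 88 mm above the table; this point is on its axis, 70 mm above the table and 110 mm from the hinge axis. The guide's bar below it is 16 mm wide, top 34 mm above the table; a thin fin on the bar, 20 to 80 mm from the hinge, reaches 48 mm. A yellow pointer on the bar's end runs over the ticks.
- stop_grip: black grip block on the outer end of the telescoping arm, with the green lock button on its jig -x face. Origin at table height below the grip's middle; axes parallel to the jig's. Block: jig x -14 to 17, y -12 to 12 mm, z 28 to 88 mm. The arm carries it toward jig -y; it stands at jig (0, 45) mm when the arm is fully in, 45 mm in front of the mouth of the tube and about 30 mm from the catch.
- grip_point (a point): point midway between the two faces to squeeze when the button is fully in: on the grip's middle line, 68 mm above the table. Squeeze along jig x: 41 mm wide with the button out, 34 mm pressed in.
- lock_button (a joint): travel of the green lock button into the grip (m), toward jig +x, 0 out to 0.007 fully in, sprung: 2.4 N to start, 6.6 N fully in. The button's face is 18 mm wide (jig y), 44 to 84 mm above the table. Its hook is clear of the catch from about 0.0045 on; with the button out the arm is locked home (it gives 1 mm).
- stop_arm (a joint): extension of the telescoping arm (m), along jig -y, 0 fully in to 0.115 fully out. A spring pulls it in with 2 N at 0, 4.2 N at 0.11; it starts locked at 0. Nothing locks it when extended, so it must be held.
- pointer_tip (a point): tip of the yellow pointer low on the grip's jig -x side, 52 mm in jig -x from the grip's middle and 32 mm above the table; 3 mm wide
- clip_mark (a point): end, toward the pointer, of the white line on the red marker clip, 34 mm above the table. The clip (26 mm in jig x, 10 mm in jig y, top 34 mm above the table) sits on the rule. The pointer is level with it when both have the same jig y.
- clip (a joint): place of the red marker clip along the rule (m), along jig -y, with the same zero as stop_arm: the pointer is level with the clip when stop_arm equals clip. Friction of about 6 N holds it; it is not to be moved.
- honey_jar: bystander, loose: honey jar with a white lid, 65x65x88 mm, at the left; origin at the centre of its underside
- tuna_tin: bystander, loose: flat round tin, 86x86x40 mm, at the left; origin at the centre of its underside
- mug_a: bystander, loose: white mug, 82x114x91 mm, at the right; origin at the centre of its underside
- mustard_jar: bystander, loose: jar with a red lid, 62x62x85 mm, at the right; origin at the centre of its underside

How it is judged (in metres and radians):
On the way, in this order (a step that is already met when the one before it is completed fails the run):
1. the knife guide stands at 30 degrees (within 3.4 degrees) and has been let go (value of joint guide between 0.464 and 0.584 rad and contact force between the fingers and anything else below 0.3 N), for 0.2 s.
2. the lock button is squeezed in while the arm is still home (value of joint lock_button above 0.0045 m and value of joint stop_arm below 0.006 m), for 0.1 s.
3. the arm is out with its pointer level with the red clip (y of pointer_tip in the frame of clip_mark between -0.004 and 0.004 m and value of joint lock_button above 0.0045 m and contact force between the fingers and stop_grip above 5 N), for 0.3 s.
At the end, for the whole second after the job is handed in: The robot still squeezes the grip (fingers press on it with more than 5 N, button pressed in more than 4.5 mm), the arm is still, its pointer is within 4 mm of the red clip's line along the rule, and the knife guide is within 0.06 rad (3.4 degrees) of 30 degrees (all of step 3 and value of joint guide between 0.464 and 0.584 rad and velocity of joint stop_arm between -0.01 and 0.01 m/s); the arm keeps its last pose, push and grip.
It fails at once if the red clip is moved more than 4 mm (distance of clip_mark from where it was at the start of the episode above 0.004 m).
It fails at once if a loose kitchen thing is moved more than 20 mm or tipped (distance of any of honey_jar, tuna_tin, mug_a, mustard_jar from where it was at the start of the episode above 0.02 m or angle between any of honey_jar, tuna_tin, mug_a, mustard_jar's own z axis and vertical above 0.3 rad).
It also fails if it takes over 48 s, if anything falls off the work surface, if the arm or the gripper's body presses on something with over 40 N, if the wrist force passes 120 N, or if a joint passes its speed limit or range.

ROBOT

A 6-joint arm with a two-finger parallel gripper is mounted at the origin on the work surface; the furniture and walls round the work are solid. World frame = base frame: x ahead of the robot, y to its left, z up, the work surface at z = 0. Lengths are in mm, angles in rad, forces in N, time in s.
With the tool pointing down it reaches from about 350 to 875 mm from the base axis. Payload 4.2 kg.
Tool frame: the origin (TCP) lies midway between the tips of the shut fingers; the grasp point (between the pads) lies 19 mm behind it; z points along the fingers, y is the direction in which the jaws open and shut (so a half turn about z gives the same grasp; the last joint's range is limited). The gripper opens to 85 mm and grips with 20 to 120 N. Pads are 22 mm wide; open, the fingers measure 114 mm over their backs; the gripper's body (76 mm by 85 mm) begins 54 mm behind the grasp point. The pads swing forward as they close: fully open they stand 13 mm farther back than shut.
Start: joints at [-0.963, 0.385, 0.008, 0, -1.194, -0.259], TCP at [213.621, -587.337, 231.312] pointing down, gripper open.
Joint ranges: [-3.14, 3.14], [-1.21, 2.06], [-1.07, 1.41], [-3.16, 2.05], [-2.99, -0.16], [-3.1, 3.1]. Speed limits (rad/s): [2.79, 2.79, 3.14, 3.14, 3.14, 3.14].

INTERFACE

Orientations are given as a unit quaternion [x, y, z, w].
In Python, from bench import read_state, get_image, job_done, search_frame, regions_of gives the robot as it stands.
- The arm moves only by the tool servo_tool, never from a script. Its arguments are lists of equal length, an entry for each row: "turn": the turn, a rotation vector about the world's x, y, z in rad, a list of three; "dp": the shift along the world's x, y, z in m, a list of three; "fingers": the finger opening in m, from 0 to 0.0854. In form: {"turn": [[rx, ry, rz], ...], "dp": [[tx, ty, tz], ...], "fingers": [fingers, ...]}. A call has exactly 5 rows; each row shifts and turns the pose as measured when the row begins; what a row does not reach is not made up. A row lasts 1/8 s, in which the tool goes at most 62.5 mm and 10.7 degrees, less where a joint would pass 70% of its speed; a pose out of reach is approached as far as the arm can. A call is refused whole if a number of a shift passes 0.0625 or a number of a turn 0.188, either way. A call with a gripper value outside its range is refused whole. The fingers move at their own pace and stop on an object; the grip force is fixed at half the most. Time passes only in rows, so rows that do not move let the fingers close, or fill a call up. It gives the time, the measured TCP pose, the force and the opening at its end, in the units of the state.
- read_state(): the state, without advancing time (a new reading comes with each control period).
- get_image(name): name is "scene" or "top" or "wrist"; returns a dict with "img" (400x640x3 uint8, red, green, blue), "vfov" (degrees; the focal length in pixels is half the picture's height over the tangent of half this angle, whatever the lens; pixels are square), "cx", "cy" (the principal point, pixels), "world_from_camera" (4x4, takes a point from camera to world coordinates); the wrist camera has in their place "mount" (4x4, takes a point from camera to tool coordinates, whose origin is the TCP and whose axes are the flange's). Camera axes: x right, y down, z forward; pixel columns grow to the right and rows downward; lengths in mm; the calibration is good to about 2 mm. A picture is of the moment at which its call begins: read the wrist's pose just before it. There is no depth.
- job_done(): hands the job in, once; it reports no verdict.
Trained networks look in the newest picture that a camera, given by its name, has taken for a name from the list of things; names that differ only in an ending like _2 or _b are one class to them, and where a whole thing is asked for, a point or a joint stands for the part that bears it (a point fixed in the world has none). Each returns a list of dicts, best first, with "score" (0 to 1); they miss things now and then, are a little off and sometimes report something else, mostly with a low value. They report only what shows in the picture. A call takes as long as a camera call.
- search_frame(query, camera): "box" ([left, top, width, height] in pixels, round what is visible of it).
- regions_of(query, camera): "region" (400x640 bool, what is visible of it) and "box" ([left, top, width, height] in pixels, round what is visible of it).
The state is a dict: "clock": time; "joints": joint angles; "joint_vel": joint speeds; "joint_efforts": joint torques, N m; "position": TCP position; "ee_rot": TCP orientation; "contact_force": force on the tool from outside, world axes, zero at the start; "wrist_torque": the same for the moment, N m; "gripper_width": finger opening in mm.
Only numpy, scipy, OpenCV 4.12 (cv2) and the standard library are available. Lean on these libraries where they do the work, as an engineer would, in place of code of your own. Each camera call takes 0.05 s, during which the arm holds its last target. There are 200 camera calls.

## Working session

There is one attempt and no reset: what is moved stays moved. The work goes in short steps, Python scripts to look and compute and a tool call to move; the robot and the scene stay as the last step left them, time stands still between calls to the robot, and variables do not carry over. Pictures are saved under pics/ and viewed, about 8 in all and at most 12, crops included, and the job is handed in when it is done.

Besides the shell and the picture viewer there is one more tool, called after ">>>" as a command line: name --argument value ..., lists and objects as JSON in quotes. servo_tool: Moves the arm, as the interface text tells. Its arguments: {"type":"object","properties":{"turn":{"type":"array","items":{"type":"array","items":{"type":"number"}}},"dp":{"type":"array","items":{"type":"array","items":{"type":"number"}}},"fingers":{"type":"array","items":{"type":"number"}}},"required":["turn","dp","fingers"]}

```bash
ls; mkdir -p pics; cat > h.py <<'E'
from bench import *
import numpy as np, cv2
from scipy.spatial.transform import Rotation as R
def cam(n):
    s=read_state(); d=get_image(n); im=d["img"]
    f=im.shape[0]/2/np.tan(np.radians(d["vfov"]/2))
    if "world_from_camera" in d: T=np.array(d["world_from_camera"])
    else:
        W=np.eye(4); W[:3,:3]=R.from_quat(s["ee_rot"]).as_matrix(); W[:3,3]=s["position"]; T=W@np.array(d["mount"])
    return dict(im=im,f=f,c=(d["cx"],d["cy"]),T=T)
def ray(c,p):
    v=c["T"][:3,:3]@np.array([(p[0]-c["c"][0])/c["f"],(p[1]-c["c"][1])/c["f"],1]); return c["T"][:3,3],v/np.linalg.norm(v)
def atz(c,p,z):
    o,v=ray(c,p); return o+v*(z-o[2])/v[2]
def proj(c,P):
    q=np.linalg.inv(c["T"])@np.append(P,1); return c["f"]*q[:2]/q[2]+c["c"]
def tri(a,b):
    A=0;B=0
    for c,p in(a,b):
        o,v=ray(c,p); M=np.eye(3)-np.outer(v,v); A=A+M; B=B+M@o
    return np.linalg.solve(A,B)
def save(im,n,box=None,k=1):
    if box: x,y,w,h=box; im=im[y:y+h,x:x+w]
    cv2.imwrite("pics/"+n,cv2.resize(im[:,:,::-1],None,fx=k,fy=k,interpolation=cv2.INTER_CUBIC))
E
python3 - <<'E'
from h import *
s=read_state(); print({k:np.round(v,3) for k,v in s.items()})
for n in("top","scene"):
    c=cam(n); save(c["im"],n+"0.png"); print(n,c["f"],c["T"].round(2).tolist())
    for q in("jig","guide_knob","stop_grip","clip","dot_30","pointer_tip","lock_button","clip_mark","tube_mouth","guide_hinge","honey_jar","mug_a"):
        r=search_frame(q,n)[:2]; print(q,[(np.round(x["box"]).tolist(),round(x["score"],2)) for x in r])
E
```

```text
pics
{'clock': np.float64(0.0), 'joints': array([-9.630e-01,  3.860e-01,  7.000e-03, -1.000e-03, -1.194e+00,
       -2.590e-01]), 'joint_vel': array([-0.002,  0.   , -0.001, -0.   , -0.001,  0.002]), 'joint_efforts': array([ 0.0000e+00, -3.9229e+01,  1.8840e+01,  4.1860e+00, -5.0000e-03,
        0.0000e+00]), 'position': array([ 213.414, -586.806,  230.213]), 'ee_rot': array([-0.173,  0.985,  0.001, -0.   ]), 'contact_force': array([-0.76 ,  0.263,  0.084]), 'wrist_torque': array([-0.033,  0.037,  0.009]), 'gripper_width': np.float64(85.391)}
top 452.0096356875407 [[0.03, -1.0, 0.09, 395.59], [-1.0, -0.03, 0.01, -22.97], [-0.01, -0.09, -1.0, 1491.21], [0.0, 0.0, 0.0, 1.0]]
jig [([253.0, 146.0, 147.0, 76.0], 0.75)]
guide_knob [([352.0, 163.0, 38.0, 28.0], 0.68)]
stop_grip [([296.0, 172.0, 21.0, 19.0], 0.57)]
clip []
dot_30 [([256.0, 150.0, 148.0, 71.0], 0.55)]
pointer_tip [([293.0, 172.0, 22.0, 22.0], 0.55)]
lock_button [([300.0, 188.0, 9.0, 0.0], 0.6), ([295.0, 172.0, 18.0, 20.0], 0.22)]
clip_mark [([440.0, 195.0, 28.0, 32.0], 0.7)]
tube_mouth [([254.0, 148.0, 151.0, 72.0], 0.81)]
gu
[... 246 characters left out ...]
.41, 482.15], [0.0, -0.82, -0.57, 752.51], [0.0, 0.0, 0.0, 1.0]]
jig [([251.0, 175.0, 148.0, 76.0], 0.93), ([343.0, 176.0, 36.0, 13.0], 0.23)]
guide_knob [([345.0, 174.0, 32.0, 12.0], 0.49)]
stop_grip [([299.0, 194.0, 22.0, 20.0], 0.53), ([251.0, 168.0, 150.0, 81.0], 0.22)]
clip [([252.0, 172.0, 149.0, 79.0], 0.41)]
dot_30 [([250.0, 172.0, 150.0, 77.0], 0.63)]
pointer_tip [([298.0, 193.0, 19.0, 22.0], 0.83), ([341.0, 172.0, 36.0, 18.0], 0.54)]
lock_button []
clip_mark [([300.0, 191.0, 20.0, 21.0], 0.37)]
tube_mouth [([249.0, 172.0, 152.0, 80.0], 0.76)]
guide_hinge [([251.0, 170.0, 150.0, 80.0], 0.86), ([156.0, 247.0, 32.0, 46.0], 0.43)]
honey_jar [([158.0, 245.0, 28.0, 46.0], 0.65)]
mug_a []
```

```bash
python3 - <<'E'
import cv2
a=cv2.imread("pics/top0.png")[130:240,130:490]; b=cv2.imread("pics/scene0.png")[140:310,130:490]
a=cv2.resize(a,None,fx=2.2,fy=2.2,interpolation=2); b=cv2.resize(b,None,fx=2.2*.93,fy=2.2*.93,interpolation=2)
w=max(a.shape[1],b.shape[1]); p=lambda i:cv2.copyMakeBorder(i,0,0,0,w-i.shape[1],0)
cv2.imwrite("pics/both0.png",cv2.vconcat([p(a),p(b)]))
E
```

```text
(no output)
```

View pics/both0.png

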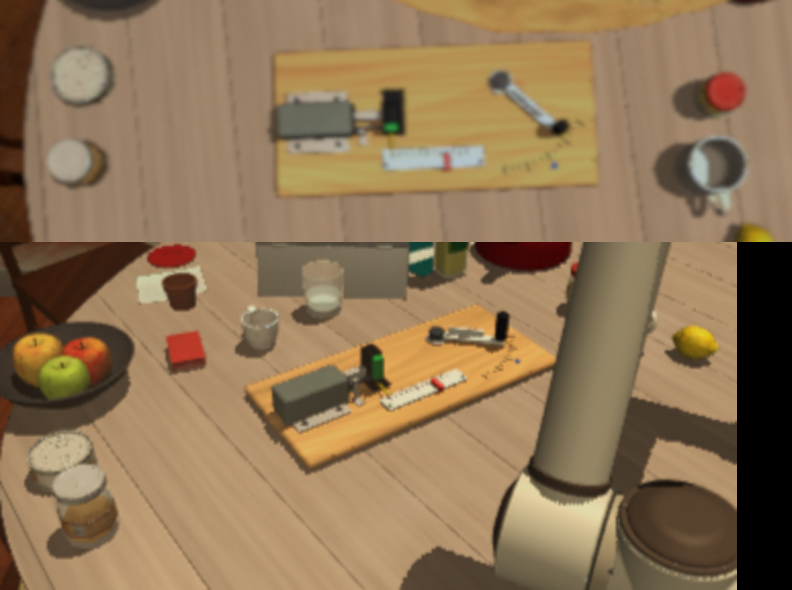

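The picture shows, in crop pixels of the top view, the board corners at about (275,53), (593,42), (598,184) and (277,195). The knob is at (560,127) and the hinge at (500,82), so the guide stands at about 53°. The clip is at (446,160), the grip at (392,112) and the blue dot at (554,165).

```bash
cat >> h.py <<'E'
def fitjig(P,J):  # 2D rigid fit
    P=np.array(P)[:,:2];J=np.array(J,float);a=P-P.mean(0);b=J-J.mean(0)
    th=np.arctan2((b[:,0]*a[:,1]-b[:,1]*a[:,0]).sum(),(a*b).sum())
    M=np.array([[np.cos(th),-np.sin(th)],[np.sin(th),np.cos(th)]]);t=P.mean(0)-M@J.mean(0)
    return th,t,np.linalg.norm(J@M.T+t-P,axis=1)
E
python3 - <<'E'
from h import *
c=cam("top")
px=lambda x,y:(x/2.2+130,y/2.2+130)
J=[(110,220),(110,-260),(-110,-260),(-110,220)]
P=[atz(c,px(*p),20) for p in[(275,53),(593,42),(598,184),(277,195)]]
th,t,e=fitjig(P,J);print("yaw",th,"origin",t,e)
M=np.array([[np.cos(th),-np.sin(th)],[np.sin(th),np.cos(th)]])
h=M@[50,-120]+t
print("hinge",h,"pix",atz(c,px(500,82),40)); k=atz(c,px(560,127),88);print("knob",k)
print("guide angle from pix",[ np.degrees(np.arctan2(-v[1],-v[0])) for v in[M.T@(k[:2]-h)]],np.linalg.norm(k[:2]-h))
a=np.radians(30);print("knob30",M@[50-110*np.cos(a),-120-110*np.sin(a)]+t)
print("grip",M@[0,45]+t,atz(c,px(392,112),88)); print("clip", M.T@(atz(c,px(446,160),34)[:2]-t))
print("dot",M.T@(atz(c,px(554,165),20)[:2]-t),[50-148*np.cos(a),-120-148*np.sin(a)])
for n,p in dict(mug=(718,165),must=(725,92),honey=(75,162),tuna=(80,75)).items():print(n,atz(c,px(*p),85)[:2])
d=get_image("wrist");print(np.round(d["mount"],2).tolist(),d["vfov"])
E
```

```text
yaw 0.060099084071603436 origin [573.66053841 -28.4225181 ] [4.67516728 3.15032439 5.36976086 3.27016531]
hinge [ 630.77781752 -145.20272373] pix [ 628.45919838 -141.52941034   40.        ]
knob [ 558.62283025 -223.82555628   88.        ]
guide angle from pix [np.float64(44.01286038340618)] 106.71406648730786
knob30 [ 538.99047133 -205.82518721]
grip [570.95770737  16.49623861] [573.51352883  14.90336132  88.        ]
clip [-64.23749295 -32.8646248 ]
dot [ -75.7225354  -192.87893563] [np.float64(-78.17175976009693), np.float64(-194.0)]
mug [ 511.08385283 -447.87633584]
must [ 615.52177672 -457.82635055]
honey [489.88816971 463.8560178 ]
tuna [615.0913132  464.09434474]
[[0.0, -0.95, -0.32, 80.64], [1.0, -0.0, 0.0, -0.51], [-0.0, -0.32, 0.95, -143.51], [0.0, 0.0, 0.0, 1.0]] 62.42479241483667
```

>>> servo_tool --turn '[[0, 0, 0.16], [0, 0, 0.16], [0, 0, 0.16], [0, 0, 0.16], [0, 0, 0.16]]' --dp '[[0.042, 0.043, 0.006], [0.042, 0.043, 0.006], [0.042, 0.043, 0], [0.042, 0.043, 0], [0.042, 0.043, 0]]' --fingers '[0.085, 0.085, 0.085, 0.085, 0.085]'

```text
clock: 2.02
position: [426.1, -369.0, 243.5]
ee_rot: [-0.551, 0.835, -0.001, -0.0]
contact_force: [1.5, -0.6, -1.1]
gripper_width: 84.7
```

>>> servo_tool --turn '[[0, 0, 0.16], [0, 0, 0.16], [0, 0, 0.16], [0, 0, 0], [0, 0, 0]]' --dp '[[0.042, 0.043, 0.006], [0.042, 0.043, 0.006], [0.042, 0.043, 0], [0.02, 0.02, 0], [0, 0, 0]]' --fingers '[0.085, 0.085, 0.085, 0.085, 0.085]'

```text
clock: 2.65
position: [579.0, -210.7, 256.3]
ee_rot: [0.741, -0.671, 0.002, -0.001]
contact_force: [-0.7, -0.4, 0.0]
gripper_width: 85.1
```

```bash
python3 - <<'E'
from h import *
import pickle
s=read_state();print(s["clock"],s["position"],s["ee_rot"],s["joints"].round(2) if hasattr(s["joints"],'round') else s["joints"])
c=cam("wrist");pickle.dump(c,open("w1.pkl","wb"));save(c["im"],"w1.png")
for q in("guide_knob","stop_grip","clip","jig","guide"):print(q,[(np.round(x["box"]).tolist(),round(x["score"],2)) for x in search_frame(q,"wrist")[:2]])
E
```

```text
2.65 [ 578.9853668  -210.73941937  256.32193291] [ 7.41350281e-01 -6.71115128e-01  1.95445314e-03 -6.52121274e-04] [-0.09  0.35  0.02  0.   -1.24  0.18]
guide_knob [([256.0, 144.0, 91.0, 89.0], 0.96), ([350.0, 280.0, 20.0, 9.0], 0.59)]
stop_grip [([276.0, 314.0, 69.0, 62.0], 0.61)]
clip [([276.0, 316.0, 62.0, 61.0], 0.54), ([350.0, 276.0, 24.0, 10.0], 0.5)]
jig [([215.0, 98.0, 196.0, 292.0], 0.63)]
guide [([255.0, 146.0, 94.0, 86.0], 0.69)]
```

View pics/w1.png

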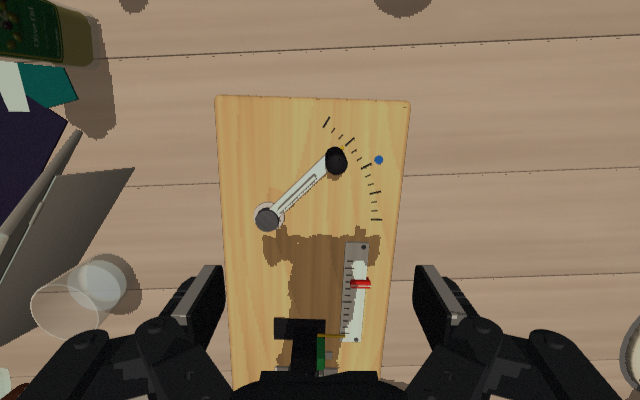

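The wrist view shows the knob at about (336,158), the hinge at (267,218) and the blue dot at (379,160). The board's near corners are at (216,96) and (409,102). The red clip is at (360,284) and the yellow pointer at (335,335).

```bash
cat >> h.py <<'E'
def rot(th): return np.array([[np.cos(th),-np.sin(th)],[np.sin(th),np.cos(th)]])
E
python3 - <<'E'
from h import *
import pickle
c=pickle.load(open("w1.pkl","rb"))
im=c["im"].astype(int)
r,g,b=im[...,0],im[...,1],im[...,2]
m=((b>r+70)&(b>g+30)).astype(np.uint8); m[:,:300]=0;m[:,450:]=0
dot=cv2.connectedComponentsWithStats(m)[3][1:];print("dot",dot)
print("dot",atz(c,(379,160),20))
a=np.radians(30)
P=[atz(c,(216,96),20),atz(c,(409.5,102),20),atz(c,(379,160),20)]
J=[(110,-260),(-110,-260),(50-148*np.cos(a),-120-148*np.sin(a))]
th,t,e=fitjig(P,J);print(th,t,e)
print("hinge",rot(th)@[50,-120]+t,atz(c,(267,218),42)); k=atz(c,(336,158),88);print("knob",k)
v=rot(th).T@(k[:2]-t)-[50,-120];print(np.linalg.norm(v),np.degrees(np.arctan2(-v[1],-v[0])))
print("tip ang",np.degrees(th), "grip",rot(th)@[0,45]+t,"knob30",rot(th)@[50-110*np.cos(a),-120-110*np.sin(a)]+t)
save(c["im"],"w1c.png",(210,90,210,300),2)
E
```

```text
dot [[378.375      159.27083333]]
dot [ 511.41624925 -224.97460593   20.        ]
0.07157449914452127 [575.60729589 -25.52191168] [3.5811684  3.71485512 0.37093248]
hinge [ 634.06088621 -141.63899818] [ 634.40721945 -148.44647439   42.        ]
knob [ 565.91366497 -234.63190438   88.        ]
115.2897409372547 49.66431238873074
tip ang 4.10091672174379 grip [572.38919274  19.36287207] knob30 [ 542.97523613 -203.31074495]
```

View pics/w1c.png

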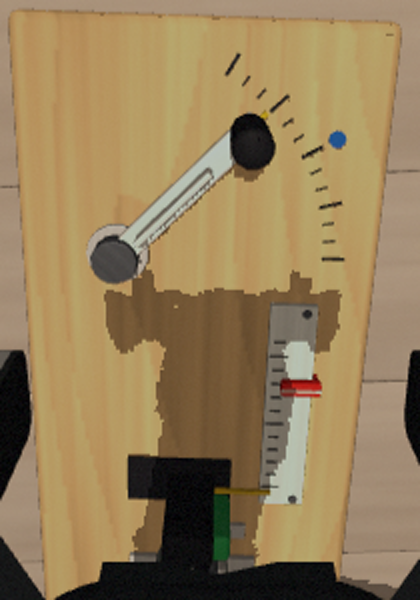

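>>> servo_tool --turn '[[0, 0, -0.03], [0, 0, 0], [0, 0, 0], [0, 0, 0], [0, 0, 0]]' --dp '[[-0.007, -0.01, -0.04], [-0.006, -0.01, -0.04], [0, 0, -0.02], [0, 0, 0], [0, 0, 0]]' --fingers '[0.085, 0.085, 0.085, 0.085, 0.085]'

```text
clock: 3.58
position: [561.8, -238.3, 157.8]
ee_rot: [0.727, -0.686, 0.005, -0.002]
contact_force: [0.2, 0.5, 0.5]
gripper_width: 85.0
```

```bash
python3 - <<'E'
from h import *
import pickle
s=read_state();print(s["clock"],s["position"],s["ee_rot"])
c=cam("wrist");pickle.dump(c,open("w2.pkl","wb"));save(c["im"],"w2.png")
r=regions_of("guide_knob","wrist");print([(np.round(x["box"]).tolist(),round(x["score"],2)) for x in r[:2]])
for z in (34,88): print(z,[proj(c,[x,y,z]).round() .tolist() for x,y in((566,-231),(577,-231),(555,-231),(566,-242),(566,-220))])
E
```

```text
3.575 [ 561.79915024 -238.2761552   157.76033159] [ 0.72715019 -0.68645874  0.00478466 -0.00202825]
[([223.0, 190.0, 109.0, 114.0], 0.56)]
34 [[315.0, 202.0], [302.0, 201.0], [328.0, 203.0], [316.0, 190.0], [315.0, 214.0]]
88 [[314.0, 226.0], [298.0, 225.0], [329.0, 227.0], [314.0, 211.0], [313.0, 241.0]]
```

View pics/w2.png

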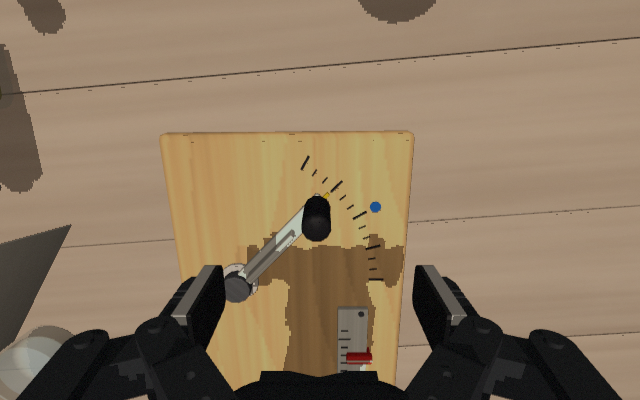

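Here the knob top is at (317,226), the dot at (375,207) and the board corners at (161,133) and (414,132). My prediction for the knob at (314,226) agrees.

```bash
python3 - <<'E'
from h import *
import pickle
c=pickle.load(open("w2.pkl","rb"));d=pickle.load(open("w1.pkl","rb"))
k=tri((c,(317,226)),(d,(336.5,158.5)));print("knob",k,"dot",tri((c,(375.5,207)),(d,(378.4,159.3))),"hinge",tri((c,(237,287)),(d,(267.5,218.5))))
a=np.radians(30)
P=[atz(c,(161,133),20),atz(c,(414,132),20),atz(c,(375.5,207),20)]
J=[(110,-260),(-110,-260),(50-148*np.cos(a),-120-148*np.sin(a))]
th,t,e=fitjig(P,J);print(th,t,e)
v=rot(th).T@(k[:2]-t)-[50,-120];print(np.linalg.norm(v),np.degrees(np.arctan2(-v[1],-v[0])))
print("hinge",rot(th)@[50,-120]+t,"grip",rot(th)@[0,45]+t,"knob30",rot(th)@[50-110*np.cos(a),-120-110*np.sin(a)]+t)
E
```

```text
knob [ 564.87297933 -235.58984241   97.39562615] dot [ 512.44071085 -226.15621774   22.66688083] hinge [ 633.94200262 -145.84221486   37.49309194]
0.06142931803533364 [577.37180393 -26.95071195] [3.72970883 3.37079916 0.38451411]
115.41270984906701 49.284737025975794
hinge [ 634.64437746 -143.65483494] grip [574.60922284  17.96440962] knob30 [ 542.93775451 -204.39934339]
```

>>> servo_tool --turn '[[0, 0, 0], [0, 0, 0], [0, 0, 0], [0, 0, 0], [0, 0, 0]]' --dp '[[0.002, 0.003, -0.04], [0.001, 0.003, -0.04], [0, 0, -0.02], [0, 0, -0.002], [0, 0, 0]]' --fingers '[0.085, 0.06, 0.05, 0.05, 0.05]'

```text
clock: 4.3
position: [570.2, -232.4, 60.7]
ee_rot: [0.728, -0.686, 0.011, -0.006]
contact_force: [-0.5, 0.1, 0.1]
gripper_width: 49.9
```

```bash
python3 - <<'E'
from h import *
s=read_state();print(s["clock"],s["position"],s["contact_force"])
E
```

```text
4.3 [ 570.20541614 -232.44998166   60.70758047] [-0.50071411  0.12261434  0.13457741]
```

>>> servo_tool --turn '[[0.006, 0.024, 0], [0, 0, 0], [0, 0, 0], [0, 0, 0], [0, 0, 0]]' --dp '[[-0.005, 0, -0.006], [0, 0, 0], [0, 0, 0], [0, 0, 0], [0, 0, 0]]' --fingers '[0.05, 0.03, 0.01, 0.01, 0.01]'

```text
clock: 4.92
position: [565.4, -233.3, 57.5]
ee_rot: [0.728, -0.686, 0.001, -0.0]
contact_force: [-1.5, -0.9, -0.1]
gripper_width: 20.2
```

>>> servo_tool --turn '[[0, 0, -0.085], [0, 0, -0.085], [0, 0, -0.085], [0, 0, -0.08], [0, 0, 0]]' --dp '[[-0.007, 0.0055, 0], [-0.0065, 0.0065, 0], [-0.006, 0.007, 0], [-0.0055, 0.0075, 0], [0, 0, 0]]' --fingers '[0.01, 0.01, 0.01, 0.01, 0.01]'

```text
clock: 5.55
position: [539.3, -204.8, 57.5]
ee_rot: [-0.601, 0.799, -0.001, -0.0]
contact_force: [-2.5, 0.2, 0.0]
gripper_width: 19.8
```

```bash
python3 - <<'E'
from h import *
import pickle
s=read_state();print(s["clock"],s["position"],s["ee_rot"],s["contact_force"])
c=cam("wrist");pickle.dump(c,open("w3.pkl","wb"));save(c["im"],"w3.png",(160,80,400,300),2)
E
```

```text
5.55 [ 539.28272504 -204.7788094    57.46298567] [-6.01102231e-01  7.99171904e-01 -5.35050549e-04 -3.00854286e-04] [-2.46491048  0.24468175  0.02358846]
```

View pics/w3.png

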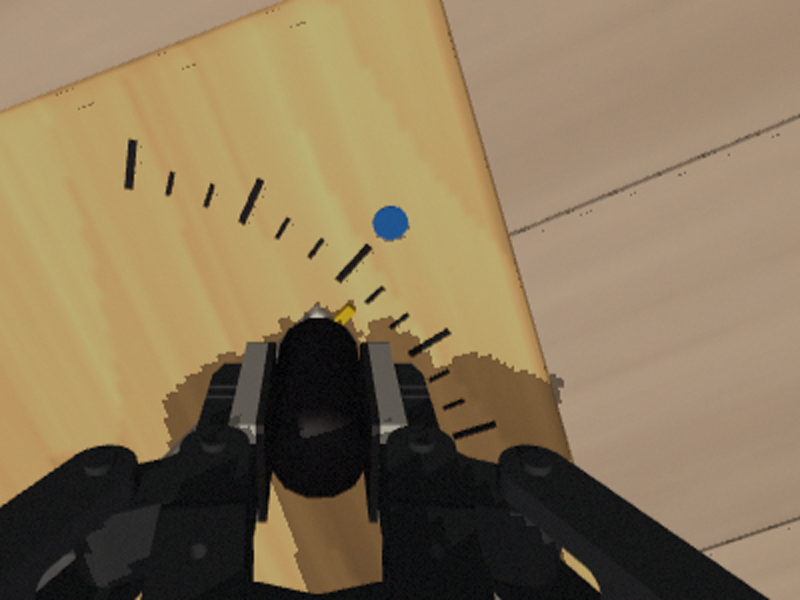

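The pointer tip is at crop (350,309), apparently between the 25° tick (375,294) and the 30° tick (355,262). I'll work out the angle with parallax.

```bash
python3 - <<'E'
from h import *
import pickle
c=pickle.load(open("w3.pkl","rb"))
px=lambda x,y:(x/2+160,y/2+80)
t30=np.array([atz(c,px(*p),20)[:2] for p in[(340,279),(370,247)]]);dot=atz(c,px(391,223),20)[:2]
t0=np.array([atz(c,px(*p),20)[:2] for p in[(455,436),(495,425)]]);t60=np.array([atz(c,px(*p),20)[:2] for p in[(130,188),(132,141)]]);t45=np.array([atz(c,px(*p),20)[:2] for p in[(243,223),(261,180)]]);t15=np.array([atz(c,px(*p),20)[:2] for p in[(411,354),(449,331)]])
# hinge: circle-fit of tick midpoints r=132 with known angles
P=[x.mean(0) for x in(t0,t15,t30,t45,t60)]+[dot]
A=np.radians([0,15,30,45,60,30]);r=[132]*5+[148]
J=[(50-q*np.cos(a),-120-q*np.sin(a)) for q,a in zip(r,A)]
th,t,e=fitjig(P,J);print(th,t,e)
for z in(20,26,30,34):
    for p in((349,309),(340,321)):
        v=rot(th).T@(atz(c,px(*p),z)[:2]-t)-[50,-120];print(z,p,np.linalg.norm(v),np.degrees(np.arctan2(-v[1],-v[0])))
v=rot(th).T@(np.array([539.3,-204.8])-t)-[50,-120];print("tcp",np.linalg.norm(v),np.degrees(np.arctan2(-v[1],-v[0])))
print("grip",rot(th)@[0,45]+t)
for z in (70,88):
    v=rot(th).T@(atz(c,px(318,370 if z==88 else 370),z)[:2]-t)-[50,-120];print(z,v)
E
```

```text
0.06797661659663486 [576.77881203 -26.48119395] [0.62733794 0.21789955 0.27227525 0.19742673 0.66971787 0.10742251]
20 (349, 309) 120.43406262240569 26.04932536122644
20 (340, 321) 115.77493861854006 25.64188725614992
26 (349, 309) 122.1526807831609 27.018989639677436
26 (340, 321) 117.63449300794863 26.66849103487864
30 (349, 309) 123.31740971255628 27.65030032022895
30 (340, 321) 118.89462745339861 27.33491481074004
34 (349, 309) 124.4968289649607 28.269723597645477
34 (340, 321) 120.17050818998185 27.98727411553227
tcp 113.86834510005946 29.090238913705228
grip [573.72221955  18.41487762]
70 [-102.0134372   -62.94231703]
88 [-105.43480264  -72.35468805]
```

>>> servo_tool --turn '[[0, 0, 0.03], [0, 0, 0], [0, 0, 0], [0, 0, 0], [0, 0, 0]]' --dp '[[0.002, -0.0033, 0], [0, 0, 0], [0, 0, 0], [0, 0, 0], [0, 0, 0]]' --fingers '[0.01, 0.01, 0.03, 0.05, 0.06]'

```text
clock: 6.22
position: [543.5, -209.7, 57.8]
ee_rot: [-0.615, 0.789, -0.002, 0.001]
contact_force: [-0.0, 0.5, -0.3]
gripper_width: 59.6
```

>>> servo_tool --turn '[[0, 0, 0], [0, 0, 0], [0, 0, 0], [0, 0, 0], [0, 0, 0]]' --dp '[[0, 0, 0], [0, 0, 0.03], [0, 0, 0.06], [0, 0, 0.02], [0, 0, 0]]' --fingers '[0.08, 0.085, 0.085, 0.085, 0.085]'

```text
clock: 6.85
position: [542.9, -209.7, 170.4]
ee_rot: [-0.614, 0.789, -0.002, 0.0]
contact_force: [0.3, 0.2, -1.1]
gripper_width: 84.7
```

```bash
python3 - <<'E'
from h import *
import pickle
s=read_state();print(s["clock"],s["position"],s["ee_rot"],s["contact_force"])
c=cam("wrist");pickle.dump(c,open("w4.pkl","wb"));save(c["im"],"w4.png",(160,80,400,300),2)
E
```

```text
6.85 [ 542.88613434 -209.693488    170.39540518] [-6.14491068e-01  7.88922176e-01 -1.58279714e-03  1.51295931e-04] [ 0.32279289  0.1549782  -1.10786147]
```

View pics/w4.png

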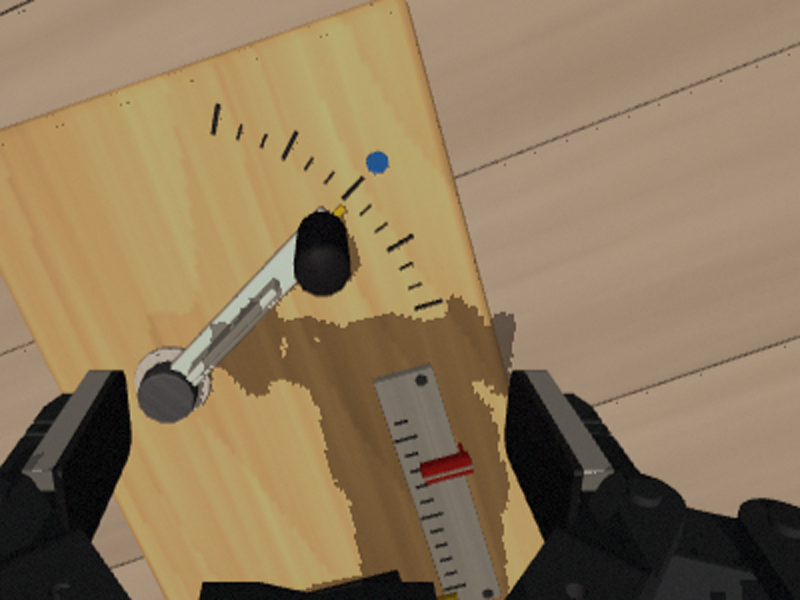

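The pointer at crop (341,211) now sits close to the 30° tick at (345,198). The clip's pale line runs from about (424,474) to (472,464).

```bash
python3 - <<'E'
from h import *
import pickle
c=pickle.load(open("w4.pkl","rb"))
px=lambda x,y:(x/2+160,y/2+80)
T=[[(416,308),(442,302)],[(388,248),(413,236)],[(344,198),(363,178)],[(284,158),(297,132)],[(213,134),(218,104)]]
P=[np.mean([atz(c,px(*p),20)[:2] for p in q],0) for q in T]+[atz(c,px(377,162),20)[:2]]
A=np.radians([0,15,30,45,60,30]);r=[132]*5+[148]
J=[(50-q*np.cos(a),-120-q*np.sin(a)) for q,a in zip(r,A)]
th,t,e=fitjig(P,J);print(th,t,e)
for z in(20,26,30,34):
    for p in((345,206),(336,217)):
        v=rot(th).T@(atz(c,px(*p),z)[:2]-t)-[50,-120];print(z,p,np.linalg.norm(v),np.degrees(np.arctan2(-v[1],-v[0])))
for p in((322,263),):
    v=rot(th).T@(atz(c,px(*p),88)[:2]-t)-[50,-120];print("knobtop",np.linalg.norm(v),np.degrees(np.arctan2(-v[1],-v[0])))
for p in((424,474),(472,464)):print("clip",rot(th).T@(atz(c,px(*p),34)[:2]-t))
# rule end check (-90 at y) and ticks
for p in((403,372),):print("rule end",rot(th).T@(atz(c,px(*p),26)[:2]-t))
print("grip",rot(th)@[0,45]+t)
im=c["im"];np.save("w4.npy",im);save(im,"w4clip.png",(350,295,60,50),8)
E
```

```text
0.06894169299231104 [576.61680763 -26.42077524] [0.73317966 0.30001661 0.11242215 0.16033388 0.45949558 0.20080592]
20 (345, 206) 123.28754533560341 28.621539498621566
20 (336, 217) 116.6510618299409 28.313539461956676
26 (345, 206) 124.29634018655302 29.20825225240595
26 (336, 217) 117.78894792168174 28.941857620360302
30 (345, 206) 124.9760132867752 29.59410580372592
30 (336, 217) 118.55528190544679 29.354003707927767
34 (345, 206) 125.66129287981326 29.97576809085602
34 (336, 217) 119.32767139648064 29.760835105445864
knobtop 113.62766227319169 31.452126645523546
clip [-55.0882741  -37.08931234]
clip [-79.53674233 -35.44723831]
rule end [-60.45364183 -91.50571788]
grip [573.51688843  18.47232558]
```

View pics/w4clip.png

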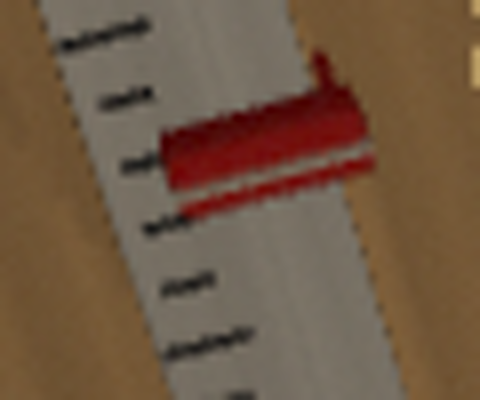

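>>> servo_tool --turn '[[0, 0, 0.08], [0, 0, 0.08], [0, 0, 0.08], [0, 0, 0.076], [0, 0, 0]]' --dp '[[0.008, 0.055, 0], [0.008, 0.055, 0], [0.008, 0.055, 0], [0.005, 0.045, 0], [0, 0, 0]]' --fingers '[0.085, 0.085, 0.085, 0.085, 0.085]'

```text
clock: 7.52
position: [567.7, 5.2, 160.6]
ee_rot: [0.733, -0.68, -0.003, 0.006]
contact_force: [-0.4, -0.9, -0.7]
gripper_width: 85.0
```

```bash
python3 - <<'E'
from h import *
import pickle
s=read_state();print(s["clock"],s["position"],s["ee_rot"],s["contact_force"])
c=cam("wrist");pickle.dump(c,open("w5.pkl","wb"));save(c["im"],"w5.png",(160,80,400,300),2)
th=.0685;t=np.array([576.7,-26.45])
for n,p in dict(tip=(-52,45,32),clip=(-47,-35,34),gtop=(0,45,88),knob=(50-110*np.cos(.5236),-175,88)).items():
    q=rot(th)@p[:2]+t; print(n,((proj(c,[*q,p[2]])-[160,80])*2).round(1))
E
```

```text
7.525 [567.74694965   5.18293585 160.56129868] [ 0.733056   -0.68013713 -0.00294388  0.00580749] [-0.43923209 -0.8664299  -0.7294109 ]
tip [418.  253.9]
clip [417.2  64.5]
gtop [296.6 304.7]
knob [ 473.4 -498.4]
```

View pics/w5.png

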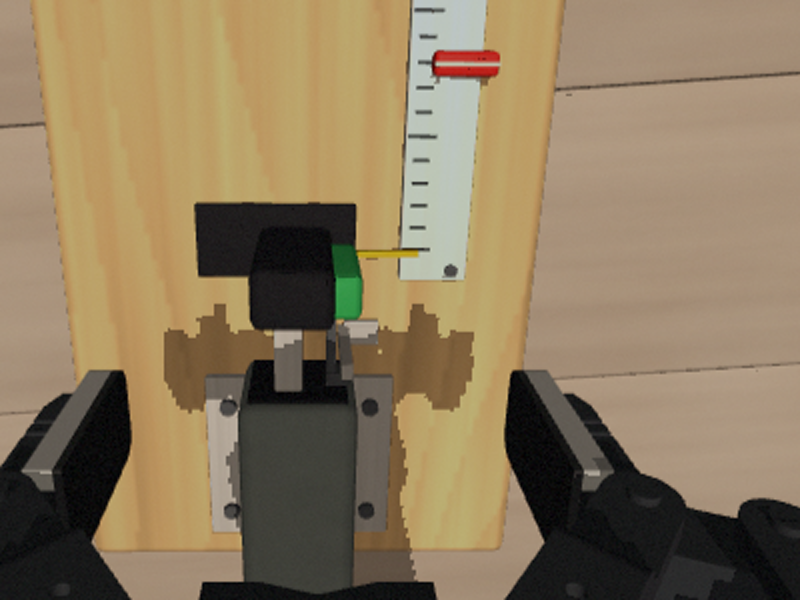

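The view matches my projections: pointer tip at crop (418,254), clip line along row 64 from column 435, grip top at about (295,300). The black plate at rows 205–275 passes behind the grip, so it is low and out of the way.

>>> servo_tool --turn '[[0.004, -0.012, 0], [0, 0, 0], [0, 0, 0], [0, 0, 0], [0, 0, 0]]' --dp '[[0.005, 0.011, -0.03], [0.001, 0.003, -0.035], [0, 0, -0.02], [0, 0, -0.01], [0, 0, 0]]' --fingers '[0.085, 0.085, 0.085, 0.085, 0.085]'

```text
clock: 8.2
position: [570.8, 12.4, 59.3]
ee_rot: [0.729, -0.684, -0.002, 0.003]
contact_force: [-0.0, -0.3, -0.7]
gripper_width: 85.0
```

```bash
python3 - <<'E'
from h import *
import pickle
c=pickle.load(open("w5.pkl","rb"));th=.0685;t=np.array([576.7,-26.45]);px=lambda x,y:(x/2+160,y/2+80)
for p,z in(((418,254),32),((435,64),34),((498,64),34),((448,64),34)):print(rot(th).T@(atz(c,px(*p),z)[:2]-t))
s=read_state();q=rot(th)@[0,45]+t;print(s["position"],"goal",q,s["ee_rot"],"wrist axes z",R.from_quat(s["ee_rot"]).as_matrix()[:,2].round(4))
E
```

```text
[-51.99263053  45.05528937]
[-54.06373129 -35.25034288]
[-79.1016851 -35.4008504]
[-59.22617658 -35.28137524]
[570.83711924  12.36862365  59.27802909] goal [573.61991008  18.44446565] [ 0.72939191 -0.68408636 -0.00156293  0.00329454] wrist axes z [-0.0068 -0.0027 -1.    ]
```

>>> servo_tool --turn '[[0.003, -0.007, 0], [0, 0, 0], [0, 0, 0], [0, 0, 0], [0, 0, 0]]' --dp '[[0.003, 0.006, -0.009], [0, 0, 0], [0, 0, 0], [0, 0, 0], [0, 0, 0]]' --fingers '[0.085, 0.07, 0.05, 0.04, 0.02]'

```text
clock: 8.82
position: [574.6, 18.2, 52.5]
ee_rot: [0.729, -0.684, 0.001, -0.001]
contact_force: [7.6, -0.2, 0.2]
gripper_width: 31.2
```

>>> servo_tool --turn '[[0, 0, 0], [0, 0, 0], [0, 0, 0], [0, 0, 0], [0, 0, 0]]' --dp '[[0, 0, 0], [0, 0, 0], [0, 0, 0], [0, 0, 0], [0, 0, 0]]' --fingers '[0.01, 0.01, 0.01, 0.01, 0.01]'

```text
clock: 9.45
position: [574.6, 18.1, 52.5]
ee_rot: [0.73, -0.684, 0.0, 0.001]
contact_force: [2.9, 0.6, 0.7]
gripper_width: 31.0
```

>>> servo_tool --turn '[[0, 0, 0], [0, 0, 0], [0, 0, 0], [0, 0, 0], [0, 0, 0]]' --dp '[[0.0007, -0.01, 0], [0.0012, -0.018, 0], [0.0014, -0.02, 0], [0.001, -0.015, 0], [0.0005, -0.007, 0]]' --fingers '[0.01, 0.01, 0.01, 0.01, 0.01]'

```text
clock: 10.07
position: [579.4, -52.0, 52.5]
ee_rot: [0.73, -0.683, -0.001, 0.0]
contact_force: [3.3, 5.2, 1.6]
gripper_width: 30.8
```

```bash
python3 - <<'E'
from h import *
import pickle
s=read_state();print(s["clock"],s["position"],s["ee_rot"],s["contact_force"],s["gripper_width"])
th=.0685;t=np.array([576.7,-26.45]);print(rot(th).T@(s["position"][:2]-t))
c=cam("wrist");pickle.dump(c,open("w6.pkl","wb"));save(c["im"],"w6.png",(160,80,400,300),2)
E
```

```text
10.075 [579.36517679 -52.01106471  52.45902818] [ 7.30306434e-01 -6.83119211e-01 -8.01614329e-04  1.14277446e-04] [3.3278145  5.2021389  1.61737811] 30.803970513303156
[  0.90936245 -25.68354057]
```

View pics/w6.png

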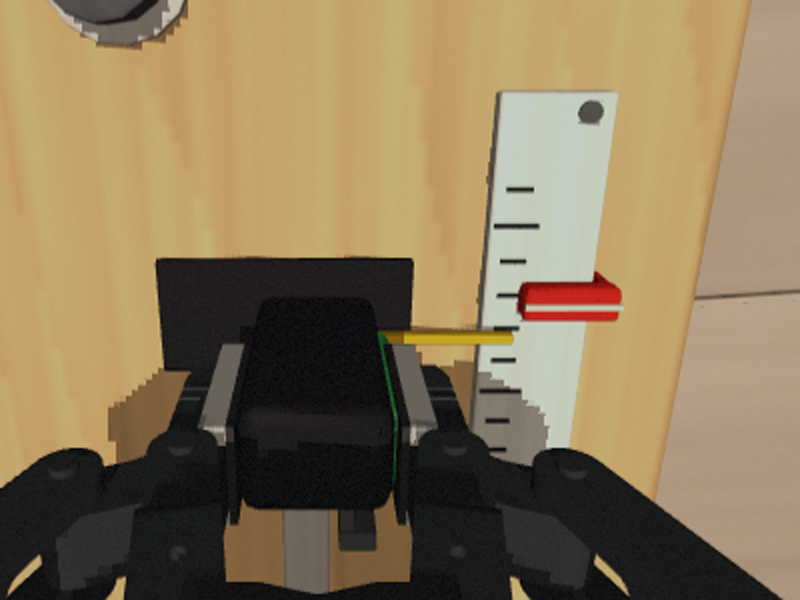

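The pointer tip is at crop (513,338) and the clip line runs along row 308 from column 527. The green button is nearly hidden, so it is pressed in.

```bash
python3 - <<'E'
from h import *
import pickle
c=pickle.load(open("w6.pkl","rb"));th=.0685;t=np.array([576.7,-26.45]);px=lambda x,y:(x/2+160,y/2+80)
for p,z in(((513,338.5),32),((527,308),34),((620,308.5),34)):print(rot(th).T@(atz(c,px(*p),z)[:2]-t))
for p in((521,189),(516,226),(513,262)):print("tick",rot(th).T@(atz(c,px(*p),26)[:2]-t))
E
```

```text
[-52.50083768 -25.1325435 ]
[-54.75168837 -35.13851785]
[-79.59848721 -34.95885444]
tick [-52.54617288 -65.77989326]
tick [-52.18295439 -55.58705387]
tick [-52.32663346 -45.30024371]
```

>>> servo_tool --turn '[[0, 0, 0], [0, 0, 0], [0, 0, 0], [0, 0, 0], [0, 0, 0]]' --dp '[[0.0004, -0.006, 0], [0.0003, -0.004, 0], [0, 0, 0], [0, 0, 0], [0, 0, 0]]' --fingers '[0.01, 0.01, 0.01, 0.01, 0.01]'

```text
clock: 10.75
position: [580.0, -61.7, 52.5]
ee_rot: [0.731, -0.683, -0.001, 0.0]
contact_force: [3.7, 3.5, 1.6]
gripper_width: 31.1
```

```bash
python3 - <<'E'
from h import *
import pickle
s=read_state();print(s["clock"],s["position"],s["contact_force"],s["gripper_width"])
th=.0685;t=np.array([576.7,-26.45]);print(rot(th).T@(s["position"][:2]-t))
c=cam("wrist");pickle.dump(c,open("w7.pkl","wb"));save(c["im"],"w7.png",(160,80,400,300),2)
E
```

```text
10.75 [580.00348116 -61.67708829  52.46421022] [3.69443798 3.50706171 1.60634189] 31.052850209982054
[  0.88456493 -35.37058499]
```

View pics/w7.png

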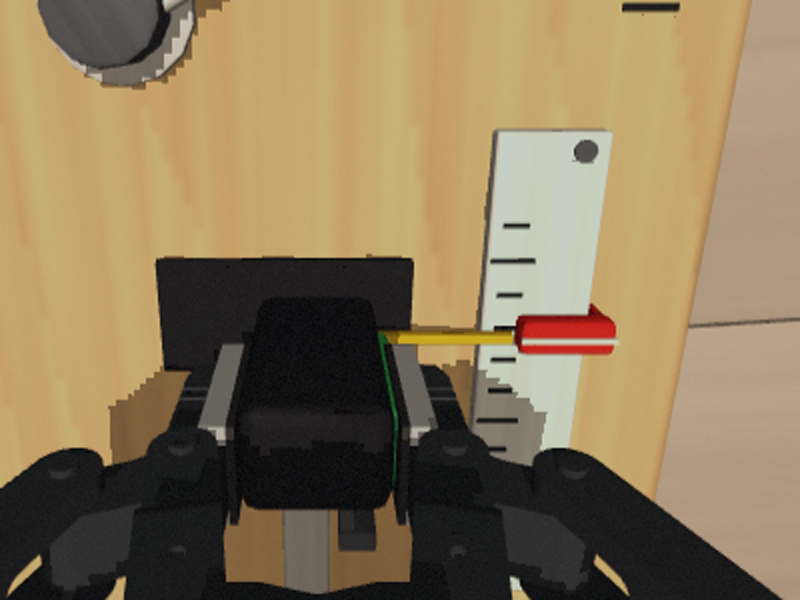

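```bash
python3 - <<'E'
from h import *
import pickle
c=pickle.load(open("w7.pkl","rb"));th=.0685;t=np.array([576.7,-26.45]);px=lambda x,y:(x/2+160,y/2+80)
for p,z in(((513,338.5),32),((522,342),34),((614,342),34)):print((rot(th).T@(atz(c,px(*p),z)[:2]-t)).round(2))
d=pickle.load(open("w5.pkl","rb"))
top=cam("top");save(top["im"],"top1.png",(190,130,300,110),2.6)
r=[(q,np.round(search_frame(q,"top")[0]["box"]).tolist()) for q in("honey_jar","mug_a")];print(r)
E
```

```text
[-52.54 -34.84]
[-54.43 -34.78]
[-79.44 -34.76]
[('honey_jar', [152.0, 195.0, 27.0, 17.0]), ('mug_a', [436.0, 194.0, 36.0, 36.0])]
```

>>> servo_tool --turn '[[0, 0, 0], [0, 0, 0], [0, 0, 0], [0, 0, 0], [0, 0, 0]]' --dp '[[0, 0, 0], [0, 0, 0], [0, 0, 0], [0, 0, 0], [0, 0, 0]]' --fingers '[0.01, 0.01, 0.01, 0.01, 0.01]'

```text
clock: 11.58
position: [580.0, -61.5, 52.5]
ee_rot: [0.731, -0.683, -0.001, 0.0]
contact_force: [2.4, 2.8, 1.2]
gripper_width: 31.0
```

Pointer and clip agree within 0.1 mm (-34.84 and -34.78). The arm is steady and the grip is holding, so I'm handing in.

```bash
python3 -c "
from bench import *
s=read_state();print(s['clock'],s['position'],s['contact_force'],s['gripper_width'],s['joint_vel']);print(job_done())"
```

```text
11.575 [580.00011818 -61.47216067  52.46289747] [2.38677763 2.77732798 1.23323208] 30.997895289758613 [ 0.00095569 -0.00188651 -0.00066735  0.00133052 -0.00071966 -0.00083356]
the job is handed in; nothing more can be done
None
```

I set the knife guide to 30° and let it go. Then I squeezed the stop's grip with the arm still home and pulled the arm out to the red clip. I handed the job in at 11.6 s still holding it; no verdict was reported.

- **Knife guide:** it started at about 49°, and my first stop landed at about 28°, so I nudged it before releasing. Afterwards the pointer read 29 to 30°. The knob's top alone gave 31.5°, which is less accurate but still within the 3.4° allowed.
- **Lock button:** the finger opening was 31 mm, against 34 mm pressed in and 41 mm out, and the green button was almost hidden. The knob also read about 2 mm under its true size, so I take the button as fully in.
- **Pointer and clip:** both stood at jig y -34.8 mm, within 0.1 mm of each other. The clip measured -35.3 mm before the pull, so any movement was within measuring error. In the final still second the tool moved about 0.2 mm.
- **Loose kitchen things:** in the last top view the honey jar and mug boxes matched the start within about 4 pixels. I did not re-check the tuna tin or mustard jar; the arm never came near them.

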